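# Hand out a stack of sample containers to their bench stations

### The arm

A 6-joint arm with a two-finger parallel gripper is mounted at the origin on the work surface. World frame = base frame: x ahead of the robot, y to its left, z up, the work surface at z = 0. Lengths are in m, angles in degrees, forces in N, time in s.
With the tool pointing down it reaches from about 0.35 to 0.875 m from the base axis. Payload 4.2 kg.
Tool frame: the origin (TCP) lies on the front face of the gripper's body, between the roots of the fingers; the fingertips stand finger_overhang ahead of it and the grasp point (between the pads) lies 51 mm ahead of it (finger_overhang is the distance from the TCP to the fingertips, in m); z points along the fingers, y is the line along which they close (so a half turn about z gives the same grasp; the last joint's range is limited). The gripper opens to 87 mm and grips with 3 to 60 N. Pads are 19 mm wide; open, the fingers measure 117 mm over their backs; the gripper's body (75 mm by 190 mm) begins 51 mm behind the grasp point.
Start: joints at [80.019, 22.042, 0.453, 0, -68.411, -14.817], TCP at [0.262, 0.567, 0.292] pointing down, gripper open.
Joint ranges: [-179.83, 179.83], [-69.29, 118.12], [-61.27, 80.66], [-181.25, 117.63], [-171.15, -9.14], [-177.46, 177.46]. Speed limits (degrees/s): [159.86, 159.86, 180, 180, 180, 180].

### API

Orientations are given as a 3x3 rotation matrix whose columns are the frame's x, y, z axes.
In Python, from station import sense, capture, camera_model, finish_job, finger_overhang gives the robot as it stands. The module is installed in compiled form; this text tells all that it offers.
- The arm moves only by the tool jog_arm, never from a script. Its argument "rows" is a list that holds one entry, the list of rows, each a list of 4 numbers: the shift along the tool's x, y, z in m, then the turn about the tool's z in rad. A call has 1 to 20 rows; each row shifts and turns the commanded pose from where the row before left it, along the tool's axes as they then stand; what a row does not reach is not made up. A row lasts 1/8 s, in which the tool goes at most 62.5 mm and 10.7 degrees, less where a joint would pass 70% of its speed; a pose out of reach is approached as far as the arm can. A call is refused whole if a number of a shift passes 0.0625 or a number of a turn 0.188, either way. A call with a gripper value outside its range is refused whole. "claw" is the opening, from 0 (shut) to 1 (fully open), set as the call begins (left out, the last holds). The fingers move at their own pace and stop on an object; the grip force is fixed at half the most. Time passes only in rows, so rows that do not move let the fingers close. It gives the time, the measured TCP pose, the force, the opening and the grip force at its end, in the units of the state.
- sense(): the state, without advancing time (a new reading comes with each control period).
- capture(name): name is "scene" or "side" or "wrist"; returns the picture (384x512x3 uint8, red, green, blue); there is no depth.
- camera_model(name): a dict with "fovy" (degrees; the focal length in pixels is half the picture's height over the tangent of half this angle, whatever the lens; pixels are square), "cx", "cy" (the principal point, pixels), "eye" and "rotation" of the camera in the world. Camera axes: x right, y down, z forward; pixel columns grow to the right and rows downward; lengths in m; the calibration is good to about 2 mm. A picture is of the moment at which its call begins: read the wrist's pose just before it. camera_model takes no time and is no camera call; for the wrist camera it gives the pose at the moment of the call.
- finish_job(): hands the job in; it is judged then, once.
The state is a dict: "time_s": time; "joints": joint angles; "joint_velocities": joint speeds; "effort": joint torques, N m; "tcp_pos": TCP position; "ee_rot": TCP orientation; "wrist_force": force on the tool from outside, world axes, zero at the start; "moment": the same for the moment, N m; "gripper_width": opening from 0.0 (shut) to 1.0 (fully open); "gripper_force": force on a finger pad.
Only numpy, scipy, OpenCV 4.12 (cv2) and the standard library are available. Lean on these libraries where they do the work, as an engineer would, in place of code of your own. Each camera call takes 0.05 s, during which the arm holds its last target. There are 200 camera calls.

### The job

Four closed sample containers have been left in one stack on the lab bench. Take the stack apart and set each one upright in the middle of its own place: the slim vial on the white tile, the hexagonal pot on the cork mat, the round jar on the magnetic stirrer's plate and the square tub on the balance's pan. Set them down without dropping or tipping any, and leave the glass beaker and the small amber bottle standing where they are.

Things in the scene. Friction and masses are not known exactly. Their poses are not given: they have to be found in the camera images.
- vial_centre (a point): Slim round vial, amber glass with white cap, 28 mm diameter, 50 g. Loose, closed, 46 mm tall; this point is its centre, half-way up (23 mm above its underside), z up. At the start the four containers stand in one stack, from the bottom: square tub (on the bench), round jar, hexagonal pot, slim vial; they only rest on one another, offset by up to 3 mm, so fingers must stay above the lid of the wider one below.
- hexpot_centre (a point): Hexagonal aluminium pot with hexagonal aluminium lid, 42 mm across flats (48.5 mm across corners), 120 g. The x axis is square to a pair of flats; the other pairs are at 60 and 120 degrees to it. Loose, closed, 46 mm tall; this point is its centre, half-way up (23 mm above its underside), z up.
- jar_centre (a point): Round white plastic jar with a grey lid, 56 mm diameter, 170 g. Loose, closed, 46 mm tall; this point is its centre, half-way up (23 mm above its underside), z up.
- tub_centre (a point): Square white plastic tub with lid, 66 x 66 mm, 240 g; x and y axes are square to its sides. Loose, closed, 46 mm tall; this point is its centre, half-way up (23 mm above its underside), z up.
- balance_pan (a point): Centre of the top of the balance's square steel pan, 100 x 100 mm, 44 mm above the bench. The balance is a fixed white box, 150 x 116 mm, with a dark display in its -x end strip (reaching 92 mm from the pan centre to -x, 58 mm to the other sides). z up.
- stirrer_plate (a point): Centre of the top of the magnetic stirrer's round white plate, 100 mm diameter, 44 mm above the bench. The stirrer is a fixed grey box, 150 x 116 mm, with a black knob in its -x end strip (reaching 92 mm from the plate centre to -x, 58 mm to the other sides). z up.
- cork_top (a point): Centre of the top of a round cork mat, 100 mm diameter, 10 mm thick, fixed to the bench. z up.
- tile_top (a point): Centre of the top of a flat square white ceramic tile, 105 x 105 mm, 8 mm thick, fixed to the bench, with thin grey lines near its edges. z up.
- beaker_centre (a point): Empty open glass beaker, about 68 mm diameter, 85 mm tall, loose, standing among the places; centre half-way up. Not to be disturbed.
- bottle_centre (a point): Small amber bottle with blue cap, 36 mm diameter, 70 mm tall, loose, standing between the places; centre half-way up. Not to be disturbed. (On the other side of the middle a 55 mm tall, 32 mm wide piece of white pipe stands fixed at about x 0.54, y -0.125 m.)

How it is judged:
By the outcome, as a careful person would: the job done as asked, in the order asked, and still so for the second after the job is handed in, with the robot touching nothing.
It also fails if it takes over 109 s, if anything falls off the work surface, if the arm or the gripper's body presses on something with over 40 N, if the wrist force passes 120 N, or if a joint passes its speed limit or range.

## Working session

There is one attempt and no reset: what is moved stays moved. The work goes in short steps, Python scripts to look and compute and a tool call to move; the robot and the scene stay as the last step left them, time stands still between calls to the robot, and variables do not carry over. Pictures are saved under pics/ and viewed, at most 14 in all, crops included, and the job is handed in when it is done.

Besides the shell and the picture viewer there is one more tool, called after "Call:" by a JSON object that holds its "fn" and its "kwargs". jog_arm: Moves the arm, as the interface text tells. Its arguments: {"type":"object","properties":{"rows":{"type":"array"},"claw":{"type":"number"}},"required":["rows"]}

```bash
mkdir -p pics
python3 - <<'E'
from station import *
import cv2,numpy as np
s=sense();print(s['time_s'],s['tcp_pos'],np.round(s['ee_rot'],4).tolist(),s['gripper_width'],finger_overhang if not callable(finger_overhang) else finger_overhang())
ims=[]
for n in("scene","side","wrist"):
    m=camera_model(n);print(n,{k:np.round(v,4).tolist() for k,v in m.items() if not isinstance(v,str)})
    im=capture(n);cv2.imwrite(f"pics/{n}0.png",im[:,:,::-1])
E
```

```text
0.0 [0.26190292 0.56698625 0.29115874] [[0.9077, -0.4196, -0.0008], [-0.4196, -0.9077, -0.002], [0.0001, 0.0022, -1.0]] 1.0059330523981702 0.0697
scene {'fovy': 42.4772, 'cx': 257.0428, 'cy': 191.9065, 'eye': [1.2979, -0.2132, 0.8911], 'rotation': [[0.2771, 0.6646, -0.6939], [0.9607, -0.2023, 0.1899], [-0.0142, -0.7193, -0.6946]]}
side {'fovy': 55.372, 'cx': 246.9308, 'cy': 186.5577, 'eye': [0.2429, 0.6102, 0.7362], 'rotation': [[-0.8847, -0.3208, 0.3384], [-0.4662, 0.5999, -0.6502], [0.0056, -0.733, -0.6803]]}
wrist {'fovy': 64.8348, 'cx': 259.3867, 'cy': 192.2801, 'eye': [0.3297, 0.5365, 0.3832], 'rotation': [[-0.4203, -0.8735, -0.2457], [-0.9074, 0.405, 0.1121], [0.0016, 0.27, -0.9629]]}
```

View pics/scene0.png

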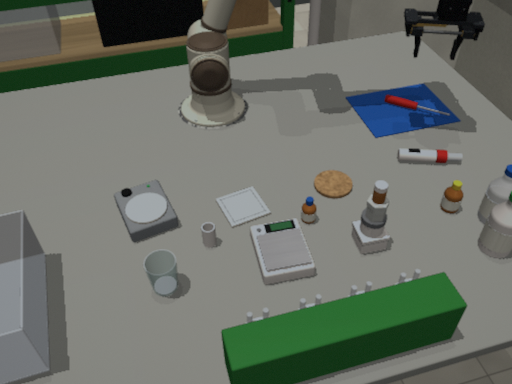

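View pics/side0.png

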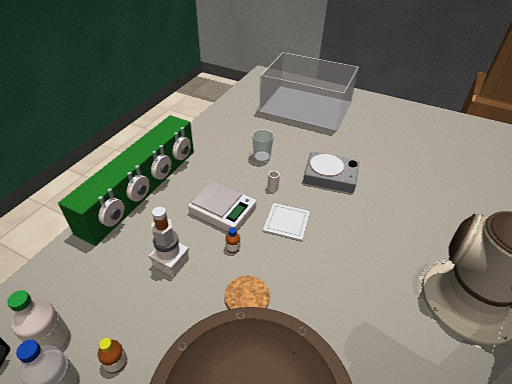

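```bash
cat > h.py <<'E'
import numpy as np,cv2
from station import *
def K(m):
    f=192/np.tan(np.radians(m['fovy']/2));return f
def ray(m,u,v):
    d=np.array([(u-m['cx'])/K(m),(v-m['cy'])/K(m),1.]);return np.array(m['eye']),np.array(m['rotation'])@d
def onz(m,u,v,z):
    e,d=ray(m,u,v);return (e+d*(z-e[2])/d[2])
def proj(m,p):
    c=np.array(m['rotation']).T@(np.array(p)-m['eye']);return c[:2]/c[2]*K(m)+[m['cx'],m['cy']]
def tri(m1,p1,m2,p2):
    e1,d1=ray(m1,*p1);e2,d2=ray(m2,*p2);t=np.linalg.lstsq(np.c_[d1,-d2],e2-e1,rcond=None)[0]
    a,b=e1+t[0]*d1,e2+t[1]*d2;return (a+b)/2,np.linalg.norm(a-b)
E
python3 - <<'E'
import cv2
a=cv2.imread('pics/scene0.png')[165:305,105:425];cv2.imwrite('pics/sc.png',cv2.resize(a,None,fx=2.5,fy=2.5,interpolation=cv2.INTER_CUBIC))
b=cv2.imread('pics/side0.png')[125:320,140:370];cv2.imwrite('pics/sd.png',cv2.resize(b,None,fx=3,fy=3,interpolation=cv2.INTER_CUBIC))
E
```

```text
(no output)
```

View pics/sc.png

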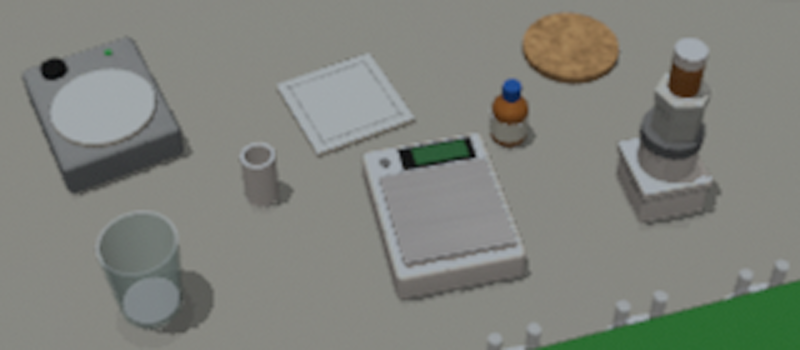

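View pics/sd.png

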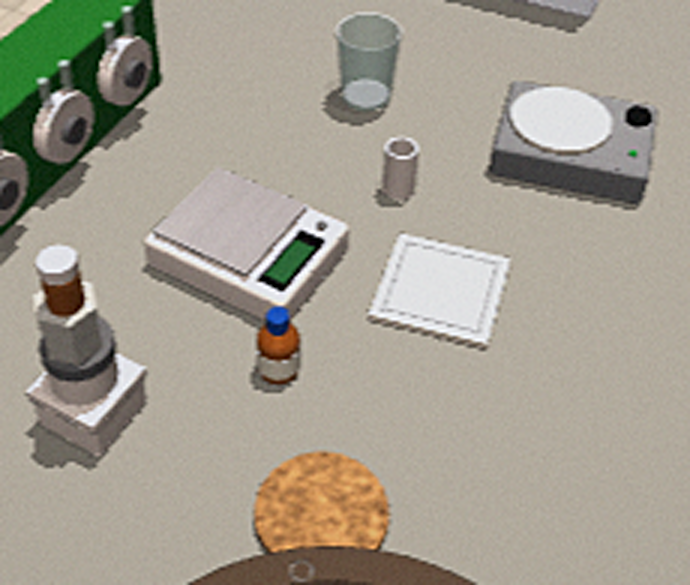

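Run:
```python
from h import *
S=camera_model("scene");D=camera_model("side")
s=lambda x,y:(105+x/2.5,165+y/2.5)
d=lambda x,y:(140+x/3,125+y/3)
r=lambda a:np.round(a,4).tolist()
def mid(P): # diagonals' intersection in image
    P=[np.array([*p,1.]) for p in P];l=np.cross(np.cross(P[0],P[2]),np.cross(P[1],P[3]));return l[:2]/l[2]
tS=[(277,92),(371,54),(413,117),(320,152)];tD=[(402,235),(510,258),(488,346),(370,320)]
pS=[(380,180),(486,163),(519,243),(404,265)];pD=[(222,170),(308,212),(243,273),(152,235)]
for n,a,b,z in [('plate',(103,106),(561,119),.044),('tile',mid(tS),mid(tD),.008),('pan',mid(pS),mid(pD),.044),('cork',(571,46),(321,510),.01),
 ('vialcap',(691,50),(57,257),.184),('bottle',(512,85),(278,315),.07),('pipe',(259,153),(401,148),.055),('beaker',(151,300),(366,95),.003)]:
    print(n,r(onz(S,*s(*a),z)),r(onz(D,*d(*b),z)),'tri',r(tri(S,s(*a),D,d(*b))[0]))
print('tub S',[r(onz(S,*s(*p),.046)) for p in[(618,140),(641,192),(712,178)]])
print('tub D',[r(onz(D,*d(*p),.046)) for p in[(28,388),(95,425),(147,370)]])
for n,P in(('pan',pS),('tile',tS)):print(n,[r(onz(S,*s(*p),.044 if n=='pan' else .008)[:2]) for p in P])
for n,P in(('pan',pD),('tile',tD)):print(n,[r(onz(D,*d(*p),.044 if n=='pan' else .008)[:2]) for p in P])
print('rack front',r(onz(D,*d(20,215),0)),r(onz(D,*d(160,80),0)))
```

```text
plate [0.4255, -0.2512, 0.044] [0.4215, -0.2486, 0.044] tri [0.4224, -0.2515, 0.0413]
tile [0.4567, -0.0204, 0.008] [0.4471, -0.018, 0.008] tri [0.4496, -0.0204, 0.0027]
pan [0.6436, 0.025, 0.044] [0.6329, 0.0302, 0.044] tri [0.6373, 0.0259, 0.0373]
cork [0.4449, 0.227, 0.01] [0.4396, 0.2279, 0.01] tri [0.4411, 0.2275, 0.0072]
vialcap [0.6469, 0.2334, 0.184] [0.6437, 0.233, 0.184] tri [0.6451, 0.2332, 0.1829]
bottle [0.5368, 0.1234, 0.07] [0.5334, 0.1234, 0.07] tri [0.5346, 0.1234, 0.0686]
pipe [0.5385, -0.1213, 0.055] [0.5385, -0.1218, 0.055] tri [0.5385, -0.1215, 0.0552]
beaker [0.6324, -0.2416, 0.003] [0.6308, -0.2391, 0.003] tri [0.6315, -0.2414, 0.0014]
tub S [[0.6108, 0.2016, 0.046], [0.6744, 0.1954, 0.046], [0.6777, 0.2631, 0.046]]
tub D [[0.6776, 0.2601, 0.046], [0.6119, 0.2635, 0.046], [0.6067, 0.2028, 0.046]]
pan [[0.5922, -0.0223], [0.6006, 0.076], [0.6951, 0.0723], [0.6891, -0.029]]
tile [[0.4198, -0.0814], [0.3937, 0.0247], [0.493, 0.0397], [0.5115, -0.0596]]
pan [[0.6785, -0.0255], [0.5804, -0.0138], [0.594, 0.0778], [0.688, 0.0766]]
tile [[0.5064, -0.0605], [0.4073, -0.0802], [0.3876, 0.0246], [0.4878, 0.0458]]
rack front [0.8426, 0.0797, -0.0] [0.8433, -0.1596, 0.0]
```

Call:
{"fn": "jog_arm", "kwargs": {"rows": [[[0.0406, 0.0119, -0.0016, 0], [0.0406, 0.0119, -0.0016, 0], [0.0406, 0.0119, -0.0016, 0], [0.0406, 0.0119, -0.0016, 0], [0.0406, 0.0119, -0.0016, 0], [0.0406, 0.0119, -0.0016, 0], [0.0406, 0.0119, -0.0016, 0], [0.0406, 0.0119, -0.0016, 0], [0.0406, 0.0119, -0.0016, 0], [0.0406, 0.0119, -0.0016, 0], [0.0406, 0.0119, -0.0016, 0], [0.0406, 0.0119, -0.0016, 0], [0, 0, 0, -0.108], [0, 0, 0, -0.108], [0, 0, 0, -0.108], [0, 0, 0, -0.108], [0, 0, 0, 0], [0, 0, 0, 0]]]}}

```text
time_s: 2.4
tcp_pos: [0.6444, 0.2334, 0.3112]
ee_rot: [[1.0, -0.002, -0.0], [-0.002, -1.0, -0.0], [-0.0, 0.0, -1.0]]
wrist_force: [0.5, 0.0, -0.2]
gripper_width: 0.998
gripper_force: 0.0
```

Run:
```python
from h import *
s=sense();print(s['time_s'],np.round(s['tcp_pos'],4),np.round(s['ee_rot'],4).tolist(),np.round(s['wrist_force'],2))
np.save('w1.npy',camera_model('wrist'),allow_pickle=True)
im=capture('wrist');cv2.imwrite('pics/w1.png',im[:,:,::-1])
cv2.imwrite('pics/w1b.png',cv2.resize(im[:,:,::-1],None,fx=1.55,fy=1.55,interpolation=cv2.INTER_CUBIC))
```

```text
2.4 [0.6444 0.2334 0.3112] [[1.0, -0.0023, -0.0005], [-0.0023, -1.0, -0.0002], [-0.0005, 0.0002, -1.0]] [ 0.49  0.03 -0.16]
```

View pics/w1b.png

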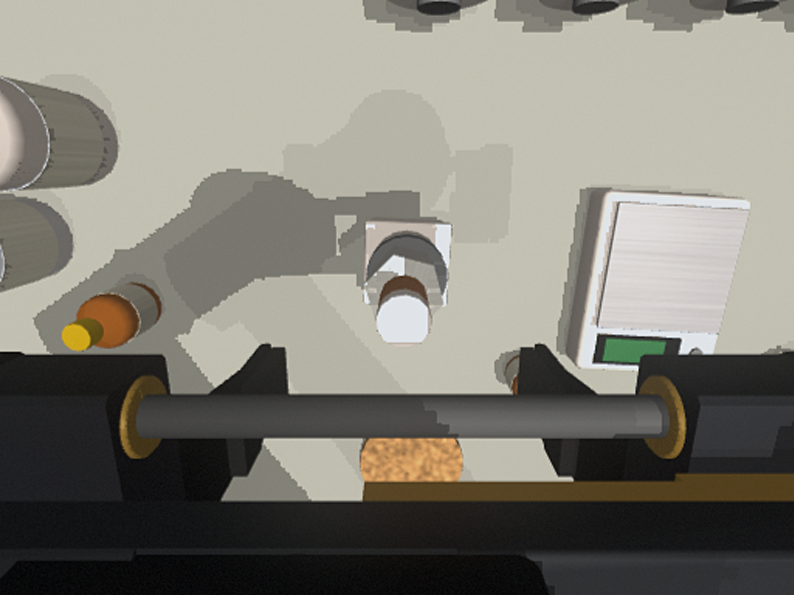

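Run:
```python
from h import *
m=np.load('w1.npy',allow_pickle=True).item()
q=lambda n,x,y,z:print(n,np.round(onz(m,x/1.55,y/1.55,z)[:2],4))
q('cap',403,318,.184)
for p in[(364,223),(452,224),(446,304),(364,303)]:q('tub',*p,.046)
for p in[(617,200),(748,208),(727,333),(599,328)]:q('pan',*p,.044)
q('yellow',82,335,.07);q('yb',148,300,.0);q('white',118,145,.0);q('white2',70,245,0);q('rack',365,15,0)
im=cv2.imread('pics/w1.png');cv2.imwrite('pics/w1c.png',cv2.resize(im[130:240,210:320],None,fx=5.4,fy=5.4,interpolation=cv2.INTER_CUBIC))
```

```text
cap [0.6473 0.2333]
tub [0.6778 0.2626]
tub [0.6769 0.1959]
tub [0.6137 0.199 ]
tub [0.6147 0.2641]
pan [0.6942 0.0721]
pan [ 0.6879 -0.0275]
pan [ 0.5878 -0.0301]
pan [0.5924 0.0744]
yellow [0.5972 0.4757]
yb [0.6046 0.4613]
white [0.7366 0.4661]
white2 [0.6544 0.5214]
rack [0.8304 0.2616]
```

View pics/w1c.png

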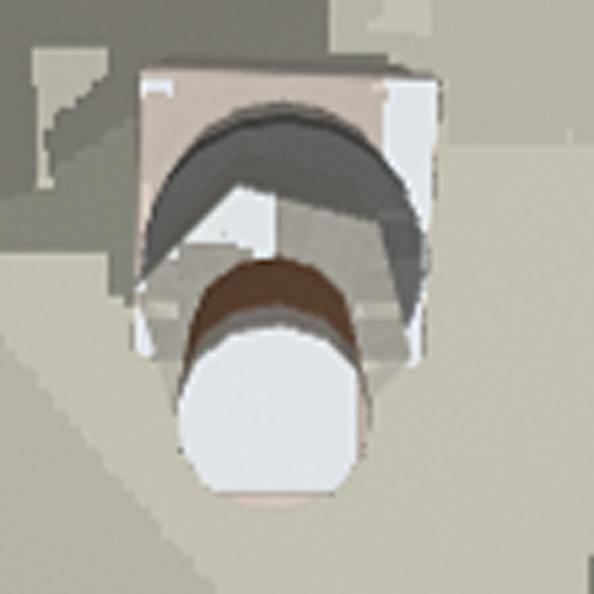

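Call:
{"fn": "jog_arm", "kwargs": {"rows": [[[0.002, 0, 0.016, 0], [0, 0, 0.02, 0], [0, 0, 0.02, 0], [0, 0, 0.02, 0], [0, 0, 0.015, 0], [0, 0, 0.005, 0], [0, 0, 0, 0], [0, 0, 0, 0]]]}}

```text
time_s: 3.45
tcp_pos: [0.6469, 0.2336, 0.2164]
ee_rot: [[1.0, -0.001, 0.002], [-0.001, -1.0, 0.001], [0.002, -0.001, -1.0]]
wrist_force: [0.8, 1.1, 0.6]
gripper_width: 1.0
gripper_force: 0.0
```

Call:
{"fn": "jog_arm", "kwargs": {"rows": [[[0, 0, 0, 0], [0, 0, 0, 0], [0, 0, 0, 0], [0, 0, 0, 0], [0, 0, 0, 0], [0, 0, 0, 0], [0, 0, 0, 0], [0, 0, 0, 0]]], "claw": 0}}

```text
time_s: 4.45
tcp_pos: [0.6465, 0.2334, 0.2154]
ee_rot: [[1.0, -0.001, -0.0], [-0.001, -1.0, -0.0], [-0.0, 0.0, -1.0]]
wrist_force: [-0.2, -0.2, 0.0]
gripper_width: 0.313
gripper_force: 30.0
```

Call:
{"fn": "jog_arm", "kwargs": {"rows": [[[0, 0, -0.005, 0], [0, 0, -0.02, 0], [0, 0, -0.03, 0], [0, 0, -0.04, 0], [-0.0276, 0.0253, 0, 0], [-0.0276, 0.0253, 0, 0], [-0.0276, 0.0253, 0, 0], [-0.0276, 0.0253, 0, 0], [-0.0276, 0.0253, 0, 0], [-0.0276, 0.0253, 0, 0], [-0.0276, 0.0253, 0, 0], [-0.0276, 0.0253, 0, 0], [-0.0276, 0.0253, 0, 0], [-0.0276, 0.0253, 0, 0], [0, 0, 0, 0], [0, 0, 0, 0], [0, 0, 0, 0]]]}}

```text
time_s: 6.58
tcp_pos: [0.371, -0.0189, 0.3106]
ee_rot: [[1.0, -0.0, 0.0], [-0.0, -1.0, 0.0], [0.0, -0.0, -1.0]]
wrist_force: [0.1, 0.1, -0.4]
gripper_width: 0.316
gripper_force: 30.0
```

Run:
```python
from h import *
s=sense();print(s['time_s'],np.round(s['tcp_pos'],4),np.round(s['ee_rot'],4).tolist(),np.round(s['wrist_force'],2),s['gripper_width'],np.round(s['joints']))
np.save('w2.npy',camera_model('wrist'),allow_pickle=True)
im=capture('wrist');cv2.imwrite('pics/w2.png',im[:,:,::-1])
cv2.imwrite('pics/w2b.png',cv2.resize(im[:,:,::-1],None,fx=1.55,fy=1.55,interpolation=cv2.INTER_CUBIC))
```

```text
6.575 [ 0.371  -0.0189  0.3106] [[1.0, -0.0003, 0.0002], [-0.0003, -1.0, 0.0], [0.0002, -0.0, -1.0]] [ 0.12  0.09 -0.36] 0.3156360977276024 [ 23.  -5. -30.   0. -65.  67.]
```

View pics/w2b.png

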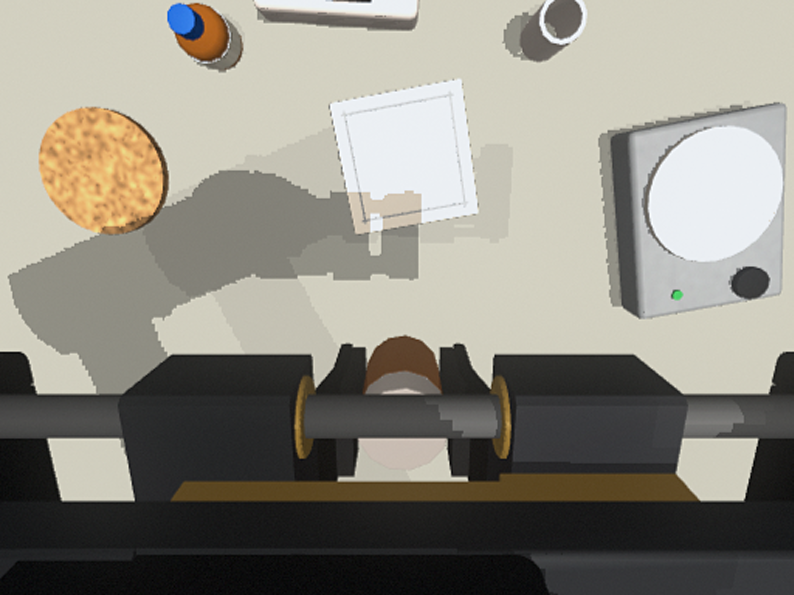

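```bash
cat > places.py <<'E'
from h import *
m=np.load('w2.npy',allow_pickle=True).item();im=cv2.imread('pics/w2.png');hsv=cv2.cvtColor(im,cv2.COLOR_BGR2HSV)
def fit(mask,x0,x1,y0,y1,z):
    k=np.zeros_like(mask);k[y0:y1,x0:x1]=mask[y0:y1,x0:x1]
    c=max(cv2.findContours(k,0,cv2.CHAIN_APPROX_NONE)[0],key=cv2.contourArea)[:,0]
    P=np.array([onz(m,u,v,z)[:2] for u,v in cv2.convexHull(c)[:,0]],np.float32)
    return P,cv2.minEnclosingCircle(P),cv2.fitEllipse(P)
for n,mask,box,z in(('cork',cv2.inRange(hsv,(5,90,60),(25,255,255)),(15,115,60,160),.01),('plate',cv2.inRange(hsv,(0,0,215),(180,25,255)),(405,512,70,180),.044)):
    P,c,e=fit(mask,*box,z);print(n,c,e)
Q=np.array([onz(m,x/1.55,y/1.55,.008)[:2] for x,y in[(330,102),(461,79),(479,212),(356,235)]]);print('tile',Q.round(4).tolist(),Q.mean(0))
for n,x,y,z in(('bottle',181,19,.07),('pipe',563,17,.055)):print(n,onz(m,x/1.55,y/1.55,z))
E
python3 places.py
```

```text
cork ((0.44146594405174255, 0.22361332178115845), 0.05132121965289116) ((0.44151097536087036, 0.22374624013900757), (0.09888847917318344, 0.102582186460495), 0.871488630771637)
plate ((0.42424851655960083, -0.2522335946559906), 0.04988180473446846) ((0.4243609309196472, -0.2524634301662445), (0.09855048358440399, 0.09943579882383347), 111.37724304199219)
tile [[0.4944, 0.0379], [0.5108, -0.0641], [0.4092, -0.0824], [0.3902, 0.0204]] [ 0.4511368  -0.02202652]
bottle [0.53553686 0.12108392 0.07      ]
pipe [ 0.54045853 -0.12467446  0.055     ]
```

Call:
{"fn": "jog_arm", "kwargs": {"rows": [[[0.02, 0.001, 0.01, 0], [0.02, 0.001, 0.03, 0], [0.02, 0.001, 0.04, 0], [0.019, 0, 0.04, 0], [0, 0, 0.04, 0], [0, 0, 0.03, 0], [0, 0, 0.02, 0], [0, 0, 0.01, 0], [0, 0, 0.003, 0], [0, 0, 0.001, 0], [0, 0, 0, 0], [0, 0, 0, 0]]]}}

```text
time_s: 8.12
tcp_pos: [0.4496, -0.0224, 0.087]
ee_rot: [[1.0, -0.001, 0.001], [-0.001, -1.0, 0.0], [0.001, -0.0, -1.0]]
wrist_force: [0.1, -0.4, -0.1]
gripper_width: 0.313
gripper_force: 30.0
```

Call:
{"fn": "jog_arm", "kwargs": {"rows": [[[0.001, 0, 0.0005, 0], [0, 0, 0.0005, 0], [0, 0, 0.0005, 0], [0, 0, 0, 0], [0, 0, 0, 0]]]}}

```text
time_s: 8.75
tcp_pos: [0.4504, -0.0224, 0.0853]
ee_rot: [[1.0, -0.001, 0.0], [-0.001, -1.0, -0.0], [0.0, 0.0, -1.0]]
wrist_force: [-0.1, -0.2, 5.3]
gripper_width: 0.315
gripper_force: 30.0
```

Call:
{"fn": "jog_arm", "kwargs": {"rows": [[[0, 0, 0, 0], [0, 0, 0, 0], [0, 0, 0, 0], [0, 0, 0, 0], [0, 0, -0.005, 0], [0, 0, -0.03, 0], [0, 0, -0.045, 0]]], "claw": 1}}

```text
time_s: 9.62
tcp_pos: [0.4495, -0.0227, 0.1652]
ee_rot: [[1.0, -0.001, -0.003], [-0.001, -1.0, -0.001], [-0.003, 0.001, -1.0]]
wrist_force: [1.4, -0.2, -0.5]
gripper_width: 0.969
gripper_force: 0.0
```

Call:
{"fn": "jog_arm", "kwargs": {"rows": [[[0.0185, -0.0256, -0.0115, 0], [0.0185, -0.0256, -0.0115, 0], [0.0185, -0.0256, -0.0115, 0], [0.0185, -0.0256, -0.0115, 0], [0.0185, -0.0256, -0.0115, 0], [0.0185, -0.0256, -0.0115, 0], [0.0185, -0.0256, -0.0115, 0], [0.0185, -0.0256, -0.0115, 0], [0.0185, -0.0256, -0.0115, 0], [0.0185, -0.0256, -0.0115, 0], [0, 0, 0, 0], [0, 0, 0, 0], [0, 0, 0, 0]]]}}

```text
time_s: 11.25
tcp_pos: [0.6349, 0.2326, 0.2797]
ee_rot: [[1.0, -0.001, -0.001], [-0.001, -1.0, -0.0], [-0.001, 0.0, -1.0]]
wrist_force: [0.1, -0.4, 0.0]
gripper_width: 0.999
gripper_force: 0.0
```

Run:
```python
from h import *
s=sense();print(s['time_s'],np.round(s['tcp_pos'],4),np.round(s['ee_rot'],4).tolist(),s['gripper_width'],np.round(s['joints']))
np.save('w3.npy',camera_model('wrist'),allow_pickle=True)
im=capture('wrist');cv2.imwrite('pics/w3.png',im[:,:,::-1])
cv2.imwrite('pics/w3b.png',cv2.resize(im[110:260,170:370,::-1],None,fx=4,fy=4,interpolation=cv2.INTER_CUBIC))
```

```text
11.25 [0.6349 0.2326 0.2797] [[1.0, -0.0014, -0.001], [-0.0014, -1.0, -0.0005], [-0.001, 0.0005, -1.0]] 0.9986667096018986 [ 34.  28.   7.  -0. -70.  56.]
```

View pics/w3b.png

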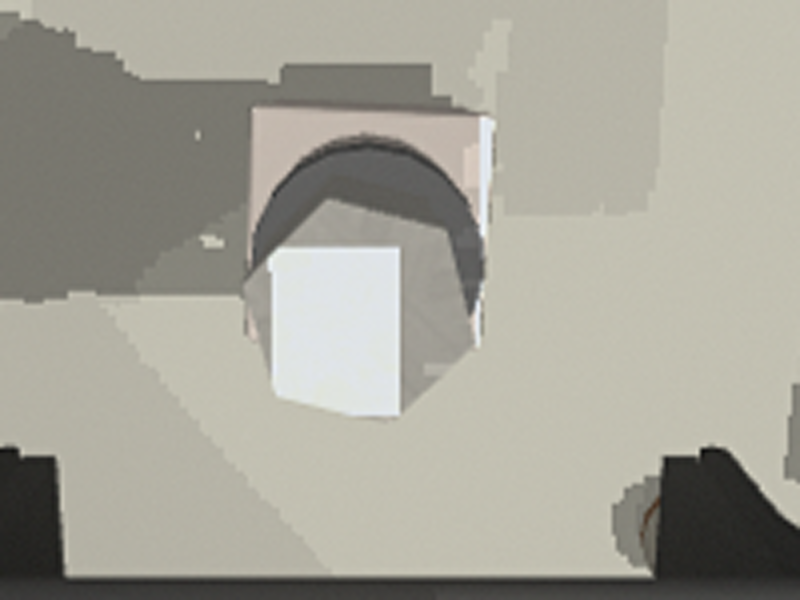

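Run:
```python
from h import *
m=np.load('w3.npy',allow_pickle=True).item()
w=lambda x,y,z:onz(m,170+x/4,110+y/4,z)[:2]
P=np.array([w(*p,.138) for p in[(330,199),(448,230),(478,345),(397,415),(275,393),(245,288)]])
print(P.round(4).tolist(),P.mean(0));c=(P-P.mean(0))@[1,1j];a=np.angle(c,deg=True);print(abs(c).round(4),a.round(1),np.angle(np.mean((c/abs(c))**6),deg=True)/6)
J=[complex(*w(*p,.092)) for p in[(257,240),(275,190),(310,155),(365,135),(420,150),(465,195),(484,260)]]
from scipy.optimize import least_squares
r=least_squares(lambda q:[abs(j-complex(q[0],q[1]))-q[2] for j in J],[.645,.233,.028]);print('jar',r.x)
for p in[(252,107),(494,117)]:print('tub',w(*p,.046))
```

```text
[[0.6701, 0.2382], [0.6639, 0.2151], [0.6404, 0.2087], [0.6255, 0.2249], [0.6303, 0.2498], [0.6523, 0.2553]] [0.64705634 0.23198182]
[0.0239 0.0238 0.0243 0.0227 0.0245 0.0239] [  15.2  -45.  -106.  -161.8  133.4   77.4] 15.510442697282267
jar [0.6497913  0.23006507 0.02666949]
tub [0.67927531 0.26091202]
tub [0.67650311 0.19648058]
```

Call:
{"fn": "jog_arm", "kwargs": {"rows": [[[0.012, 0.0006, 0.005, 0], [0, 0, 0.02, -0.135], [0, 0, 0.025, -0.135], [0, 0, 0.03, 0], [0, 0, 0.02, 0], [0, 0, 0.008, 0], [0, 0, 0.0025, 0], [0, 0, 0, 0], [0, 0, 0, 0]]]}}

```text
time_s: 12.42
tcp_pos: [0.6479, 0.233, 0.1705]
ee_rot: [[0.964, 0.266, 0.002], [0.266, -0.964, 0.001], [0.002, -0.0, -1.0]]
wrist_force: [-0.3, -0.5, -0.2]
gripper_width: 1.003
gripper_force: 0.0
```

Call:
{"fn": "jog_arm", "kwargs": {"rows": [[[0, 0, 0, 0], [0, 0, 0, 0], [0, 0, 0, 0], [0, 0, 0, 0], [0, 0, 0, 0], [0, 0, 0, 0], [0, 0, 0, 0]]], "claw": 0}}

```text
time_s: 13.3
tcp_pos: [0.6475, 0.2328, 0.1694]
ee_rot: [[0.964, 0.266, -0.0], [0.266, -0.964, -0.0], [-0.0, 0.0, -1.0]]
wrist_force: [-0.1, -0.5, -0.1]
gripper_width: 0.48
gripper_force: 30.0
```

Call:
{"fn": "jog_arm", "kwargs": {"rows": [[[0, 0, -0.005, 0], [0, 0, -0.02, 0], [0, 0, -0.035, 0], [0, 0, 0, 0.135], [0, 0, 0, 0.135], [-0.0257, 0.001, 0, 0], [-0.0257, 0.001, 0, 0], [-0.0257, 0.001, 0, 0], [-0.0257, 0.001, 0, 0], [-0.0257, 0.001, 0, 0], [-0.0257, 0.001, 0, 0], [-0.0257, 0.001, 0.02, 0], [-0.0257, 0.001, 0.03, 0], [0, 0, 0.04, 0], [0, 0, 0.03, 0], [0, 0, 0.015, 0], [0, 0, 0.005, 0], [0, 0, 0, 0], [0, 0, 0, 0]]]}}

```text
time_s: 15.68
tcp_pos: [0.4423, 0.2253, 0.0903]
ee_rot: [[1.0, -0.001, 0.001], [-0.001, -1.0, 0.001], [0.001, -0.001, -1.0]]
wrist_force: [-0.1, -0.5, -1.1]
gripper_width: 0.48
gripper_force: 30.0
```

Call:
{"fn": "jog_arm", "kwargs": {"rows": [[[0, 0, 0.001, 0], [0, 0, 0.001, 0], [0, 0, 0.0006, 0], [0, 0, 0, 0], [0, 0, 0, 0]]]}}

```text
time_s: 16.3
tcp_pos: [0.4419, 0.225, 0.0873]
ee_rot: [[1.0, -0.001, 0.0], [-0.001, -1.0, 0.0], [0.0, -0.0, -1.0]]
wrist_force: [-1.8, -0.7, 4.6]
gripper_width: 0.474
gripper_force: 30.0
```

Call:
{"fn": "jog_arm", "kwargs": {"rows": [[[0, 0, 0, 0], [0, 0, 0, 0], [0, 0, 0, 0], [0, 0, 0, 0], [0, 0, -0.005, 0], [0, 0, -0.03, 0], [0, 0, -0.045, 0], [0.0241, -0.0009, -0.0104, 0], [0.0241, -0.0009, -0.0104, 0], [0.0241, -0.0009, -0.0104, 0], [0.0241, -0.0009, -0.0104, 0], [0.0241, -0.0009, -0.0104, 0], [0.0241, -0.0009, -0.0104, 0], [0.0241, -0.0009, -0.0104, 0], [0.0241, -0.0009, -0.0104, 0], [0, 0, 0, 0], [0, 0, 0, 0], [0, 0, 0, 0]]], "claw": 1}}

```text
time_s: 18.55
tcp_pos: [0.6337, 0.2319, 0.2497]
ee_rot: [[1.0, -0.0, -0.001], [-0.0, -1.0, -0.0], [-0.001, 0.0, -1.0]]
wrist_force: [0.0, -0.1, -0.5]
gripper_width: 1.002
gripper_force: 0.0
```

Run:
```python
from h import *
s=sense();print(s['time_s'],np.round(s['tcp_pos'],4),np.round(s['ee_rot'],4).tolist(),s['gripper_width'],np.round(s['joints']))
np.save('w4.npy',camera_model('wrist'),allow_pickle=True)
im=capture('wrist');cv2.imwrite('pics/w4.png',im[:,:,::-1])
cv2.imwrite('pics/w4b.png',cv2.resize(im[90:270,150:390,::-1],None,fx=3.3,fy=3.3,interpolation=cv2.INTER_CUBIC))
```

```text
18.55 [0.6337 0.2319 0.2497] [[1.0, -0.0004, -0.0012], [-0.0004, -1.0, -0.0005], [-0.0012, 0.0005, -1.0]] 1.0020229052177791 [ 34.  29.   5.  -0. -66.  56.]
```

View pics/w4b.png

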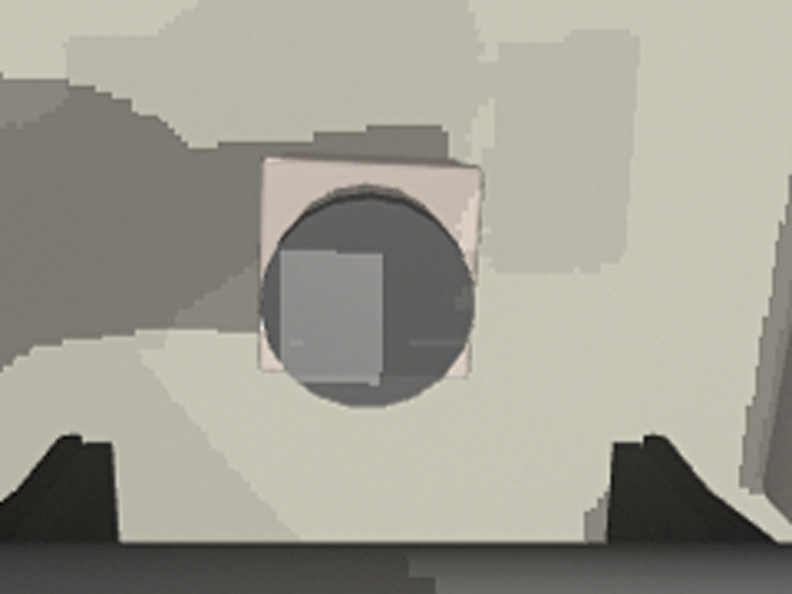

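Run:
```python
from h import *
m=np.load('w4.npy',allow_pickle=True).item()
w=lambda x,y,z:onz(m,150+x/3.3,90+y/3.3,z)[:2]
for p in[(367.5,301),(261,301),(474,301),(367,195),(367,407)]:print(w(*p,.092))
T=np.array([w(*p,.046) for p in[(264,157),(483,170),(469,378),(260,371)]]);print(T.round(4).tolist(),T.mean(0),np.degrees(np.arctan2(*(T[0]-T[3])[::-1])),np.degrees(np.arctan2(*(T[1]-T[2])[::-1])),np.degrees(np.arctan2(-(T[0]-T[1])[0],(T[0]-T[1])[1])))
```

```text
[0.64780867 0.23061704]
[0.64783981 0.25801299]
[0.64777754 0.20322197]
[0.67504076 0.2307583 ]
[0.61891499 0.23073225]
[[0.6801, 0.2607], [0.6762, 0.1964], [0.612, 0.1987], [0.6143, 0.2637]] [0.64563843 0.22987563] -2.6582210618180433 -2.0546598717616114 -3.4297356422103946
```

Call:
{"fn": "jog_arm", "kwargs": {"rows": [[[0.014, 0.0013, 0.01, 0], [0, 0, 0.025, 0], [0, 0, 0.03, 0], [0, 0, 0.03, 0], [0, 0, 0.02, 0], [0, 0, 0.008, 0], [0, 0, 0.003, 0], [0, 0, 0, 0], [0, 0, 0, 0]]]}}

```text
time_s: 19.73
tcp_pos: [0.6491, 0.2309, 0.1251]
ee_rot: [[1.0, -0.001, 0.002], [-0.001, -1.0, 0.001], [0.002, -0.001, -1.0]]
wrist_force: [-0.8, -0.4, -0.1]
gripper_width: 1.003
gripper_force: 0.0
```

Call:
{"fn": "jog_arm", "kwargs": {"rows": [[[0, 0, 0, 0], [0, 0, 0, 0], [0, 0, 0, 0], [0, 0, 0, 0], [0, 0, 0, 0], [0, 0, 0, 0]]], "claw": 0}}

```text
time_s: 20.48
tcp_pos: [0.6487, 0.2306, 0.1241]
ee_rot: [[1.0, -0.001, -0.0], [-0.001, -1.0, -0.0], [-0.0, 0.0, -1.0]]
wrist_force: [0.9, -0.3, 0.3]
gripper_width: 0.639
gripper_force: 30.3
```

Call:
{"fn": "jog_arm", "kwargs": {"rows": [[[0, 0, -0.005, 0], [0, 0, -0.02, 0], [0, 0, -0.035, 0], [0, 0, -0.04, 0], [-0.0186, 0.0402, 0, 0], [-0.0186, 0.0402, 0, 0], [-0.0186, 0.0402, 0, 0], [-0.0186, 0.0402, 0, 0], [-0.0186, 0.0402, 0, 0], [-0.0186, 0.0402, 0, 0], [-0.0186, 0.0402, 0, 0], [-0.0186, 0.0402, 0, 0], [-0.0186, 0.0402, 0, 0], [-0.0186, 0.0402, 0, 0], [-0.0186, 0.0402, 0, 0], [-0.0186, 0.0402, 0, 0], [0, 0, 0, 0], [0, 0, 0, 0]]]}}

```text
time_s: 22.72
tcp_pos: [0.425, -0.2515, 0.2241]
ee_rot: [[1.0, -0.001, 0.0], [-0.001, -1.0, 0.0], [0.0, -0.0, -1.0]]
wrist_force: [0.7, 1.0, -2.2]
gripper_width: 0.636
gripper_force: 30.3
```

Call:
{"fn": "jog_arm", "kwargs": {"rows": [[[0, 0, 0.01, 0], [0, 0, 0.025, 0], [0, 0, 0.03, 0], [0, 0, 0.02, 0], [0, 0, 0.01, 0], [0, 0, 0.004, 0], [0, 0, 0, 0], [0, 0, 0, 0]]]}}

```text
time_s: 23.72
tcp_pos: [0.4256, -0.2516, 0.1258]
ee_rot: [[1.0, -0.001, 0.002], [-0.001, -1.0, -0.0], [0.002, 0.0, -1.0]]
wrist_force: [-0.1, -0.6, -1.9]
gripper_width: 0.64
gripper_force: 30.3
```

Call:
{"fn": "jog_arm", "kwargs": {"rows": [[[0, 0.0006, 0.001, 0], [0, 0, 0.001, 0], [0, 0, 0.001, 0], [0, 0, 0.0004, 0], [0, 0, 0, 0], [0, 0, 0, 0]]]}}

```text
time_s: 24.48
tcp_pos: [0.4251, -0.2522, 0.122]
ee_rot: [[1.0, -0.001, 0.0], [-0.001, -1.0, -0.0], [0.0, 0.0, -1.0]]
wrist_force: [-0.8, 1.4, 2.0]
gripper_width: 0.634
gripper_force: 30.4
```

Call:
{"fn": "jog_arm", "kwargs": {"rows": [[[0, 0, 0, 0], [0, 0, 0, 0], [0, 0, 0, 0], [0, 0, -0.005, 0], [0, 0, -0.03, 0], [0, 0, -0.045, 0], [0.0175, -0.0382, -0.01, 0], [0.0175, -0.0382, -0.01, 0], [0.0175, -0.0382, -0.01, 0], [0.0175, -0.0382, -0.01, 0], [0.0175, -0.0382, -0.01, 0], [0.0175, -0.0382, -0.01, 0], [0.0175, -0.0382, -0.01, 0], [0.0175, -0.0382, -0.01, 0], [0.0175, -0.0382, -0.01, 0], [0.0175, -0.0382, -0.01, 0], [0, 0, 0, 0], [0, 0, 0, 0], [0, 0, 0, 0]]], "claw": 1}}

```text
time_s: 26.85
tcp_pos: [0.5999, 0.1287, 0.3015]
ee_rot: [[1.0, -0.002, -0.001], [-0.002, -1.0, -0.0], [-0.001, 0.0, -1.0]]
wrist_force: [-0.1, -0.3, -0.1]
gripper_width: 1.0
gripper_force: 0.0
```

Run:
```python
from h import *
s=sense();print(s['time_s'],np.round(s['tcp_pos'],4),np.round(s['ee_rot'],4).tolist(),s['gripper_width'],np.round(s['joints']))
np.save('w5.npy',camera_model('wrist'),allow_pickle=True)
im=capture('wrist');cv2.imwrite('pics/w5.png',im[:,:,::-1])
cv2.imwrite('pics/w5b.png',cv2.resize(im[:,:,::-1],None,fx=1.55,fy=1.55,interpolation=cv2.INTER_CUBIC))
```

```text
26.85 [0.5999 0.1287 0.3015] [[1.0, -0.0018, -0.0008], [-0.0018, -1.0, -0.0003], [-0.0008, 0.0003, -1.0]] 1.0004804911039873 [ 27.  21.  -0.  -0. -69.  63.]
```

View pics/w5b.png

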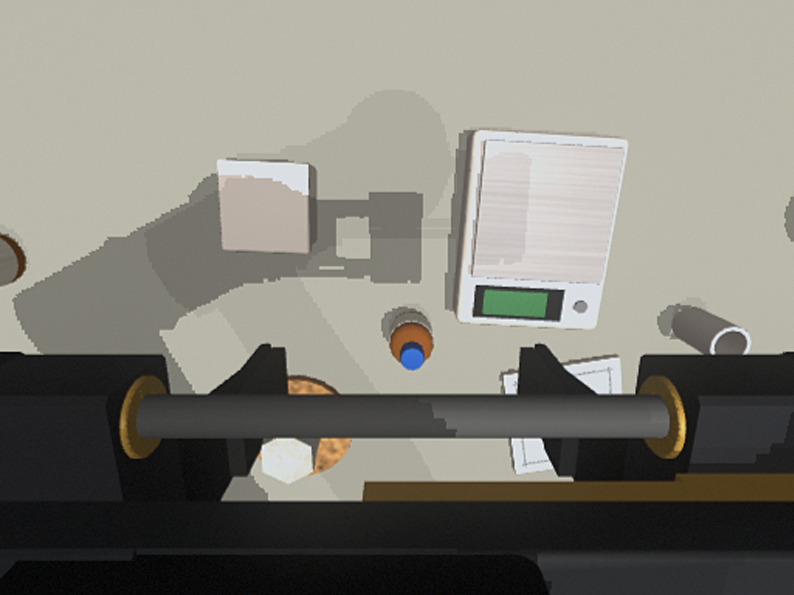

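Run:
```python
from h import *
m=np.load('w5.npy',allow_pickle=True).item()
w=lambda x,y,z:onz(m,x/1.55,y/1.55,z)[:2]
def yaw(T):return [np.degrees(np.arctan2(*(T[0]-T[3])[::-1])),np.degrees(np.arctan2(*(T[1]-T[2])[::-1]))]
T=np.array([w(*p,.046) for p in[(218,160),(309,164),(309,254),(222,248)]]);print(T.round(4).tolist(),T.mean(0),yaw(T))
T=np.array([w(*p,.044) for p in[(485,139),(624,142),(604,284),(472,276)]]);print(T.round(4).tolist(),T.mean(0),yaw(T))
T=np.array([w(*p,.042) for p in[(472,129),(628,139),(597,329),(457,322)]]);print('box',T.round(4).tolist(),T.mean(0),yaw(T))
im=cv2.imread('pics/w5.png');cv2.imwrite('pics/w5c.png',cv2.resize(im[75:220,285:415],None,fx=4.1,fy=4.1,interpolation=cv2.INTER_CUBIC))
```

```text
[[0.6791, 0.2598], [0.6762, 0.1953], [0.6113, 0.1989], [0.616, 0.2637]] [0.64563434 0.22942224] [np.float64(-3.5221524281074528), np.float64(-3.2264878773014396)]
[[0.6929, 0.0702], [0.6906, -0.0283], [0.587, -0.0259], [0.5936, 0.0757]] [0.64101102 0.02293024] [np.float64(-3.1358871806231945), np.float64(-1.3015300240883758)]
box [[0.6997, 0.0794], [0.6927, -0.0318], [0.5497, -0.0254], [0.5559, 0.0858]] [0.62450149 0.02700246] [np.float64(-2.5556832542655377), np.float64(-2.5299107490333133)]
```

View pics/w5c.png

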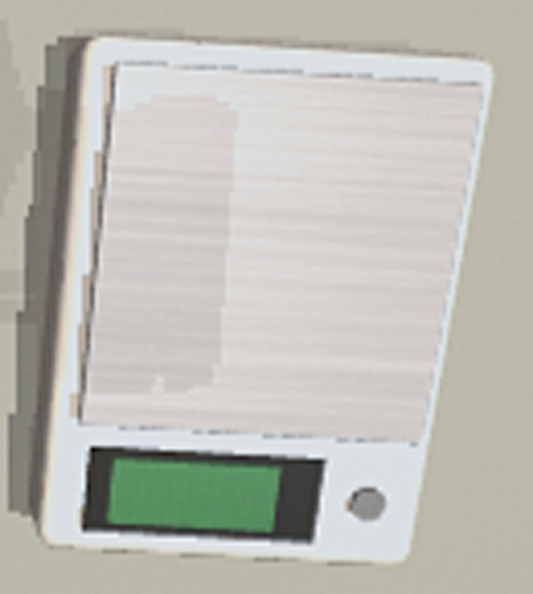

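Call:
{"fn": "jog_arm", "kwargs": {"rows": [[[0.0092, -0.0202, 0.01, 0], [0.0092, -0.0202, 0.01, 0], [0.0092, -0.0202, 0.01, 0], [0.0092, -0.0202, 0.01, 0], [0.0092, -0.0202, 0.01, 0], [0, 0, 0.02, 0.055], [0, 0, 0.04, 0], [0, 0, 0.04, 0], [0, 0, 0.035, 0], [0, 0, 0.02, 0], [0, 0, 0.01, 0], [0, 0, 0.006, 0], [0, 0, 0.003, 0], [0, 0, 0, 0], [0, 0, 0, 0]]]}}

```text
time_s: 28.78
tcp_pos: [0.6468, 0.2309, 0.0785]
ee_rot: [[0.998, -0.056, 0.001], [-0.056, -0.998, 0.001], [0.001, -0.001, -1.0]]
wrist_force: [0.4, -0.9, 0.4]
gripper_width: 1.002
gripper_force: 0.0
```

Call:
{"fn": "jog_arm", "kwargs": {"rows": [[[0, 0, 0, 0], [0, 0, 0, 0], [0, 0, 0, 0], [0, 0, 0, 0], [0, 0, 0, 0], [0, 0, 0, 0]]], "claw": 0}}

```text
time_s: 29.52
tcp_pos: [0.6465, 0.2306, 0.0778]
ee_rot: [[0.998, -0.056, -0.0], [-0.056, -0.998, -0.0], [-0.0, 0.0, -1.0]]
wrist_force: [-1.3, -0.2, 1.7]
gripper_width: 0.758
gripper_force: 30.0
```

Call:
{"fn": "jog_arm", "kwargs": {"rows": [[[0, 0, -0.005, 0], [0, 0, -0.02, 0], [0, 0, -0.03, 0], [0, 0, -0.025, 0], [0.0008, 0.0259, 0, 0], [0.0008, 0.0259, 0, 0], [0.0008, 0.0259, 0, 0], [0.0008, 0.0259, 0, 0], [0.0008, 0.0259, 0, 0], [0.0008, 0.0259, 0, 0], [0.0008, 0.0259, 0, 0], [0.0008, 0.0259, 0, 0], [0, 0, 0.01, 0], [0, 0, 0.013, 0], [0, 0, 0.007, 0], [0, 0, 0.002, 0], [0, 0, 0, 0], [0, 0, 0, 0]]]}}

```text
time_s: 31.78
tcp_pos: [0.6416, 0.0238, 0.1261]
ee_rot: [[0.998, -0.055, 0.001], [-0.055, -0.998, 0.0], [0.001, -0.0, -1.0]]
wrist_force: [0.3, 0.1, -2.8]
gripper_width: 0.754
gripper_force: 30.0
```

Call:
{"fn": "jog_arm", "kwargs": {"rows": [[[0, 0, 0.001, 0], [0, 0, 0.001, 0], [0, 0, 0.001, 0], [0, 0, 0.0006, 0], [0, 0, 0, 0], [0, 0, 0, 0]]]}}

```text
time_s: 32.52
tcp_pos: [0.6414, 0.0235, 0.1221]
ee_rot: [[0.998, -0.056, 0.0], [-0.056, -0.998, -0.0], [0.0, 0.0, -1.0]]
wrist_force: [-0.0, -0.4, -2.2]
gripper_width: 0.757
gripper_force: 30.0
```

Call:
{"fn": "jog_arm", "kwargs": {"rows": [[[0, 0, 0.0005, 0], [0, 0, 0.0004, 0], [0, 0, 0, 0], [0, 0, 0, 0]]]}}

```text
time_s: 33.02
tcp_pos: [0.6414, 0.0235, 0.1217]
ee_rot: [[0.998, -0.056, 0.0], [-0.056, -0.998, -0.0], [0.0, 0.0, -1.0]]
wrist_force: [-1.8, -0.0, 2.6]
gripper_width: 0.755
gripper_force: 30.0
```

Call:
{"fn": "jog_arm", "kwargs": {"rows": [[[0, 0, 0, 0], [0, 0, 0, 0], [0, 0, 0, 0], [0, 0, -0.005, 0], [0, 0, -0.03, 0], [0, 0, -0.065, 0], [-0.0297, 0.0054, -0.019, 0], [-0.0297, 0.0054, -0.019, 0], [-0.0297, 0.0054, -0.019, 0], [-0.0297, 0.0054, -0.019, 0], [-0.0297, 0.0054, -0.019, 0], [-0.0297, 0.0054, -0.019, 0], [-0.0297, 0.0054, -0.019, 0], [-0.0297, 0.0054, -0.019, 0], [0, 0, 0, 0], [0, 0, 0, 0], [0, 0, 0, 0]]], "claw": 1}}

```text
refused, shift out of range in row 6
```

Run:
```python
from h import *
s=sense();print(s['time_s'],np.round(s['tcp_pos'],4),s['gripper_width'])
np.save('w6.npy',camera_model('wrist'),allow_pickle=True)
im=capture('wrist');cv2.imwrite('pics/w6.png',im[:,:,::-1])
cv2.imwrite('pics/w6b.png',cv2.resize(im[:,:,::-1],None,fx=1.55,fy=1.55,interpolation=cv2.INTER_CUBIC))
a=capture('scene')[165:305,105:425,::-1];cv2.imwrite('pics/sc2.png',cv2.resize(a,None,fx=2.5,fy=2.5,interpolation=cv2.INTER_CUBIC))
```

```text
33.025 [0.6414 0.0235 0.1217] 0.7549626729120669
```

View pics/w6b.png

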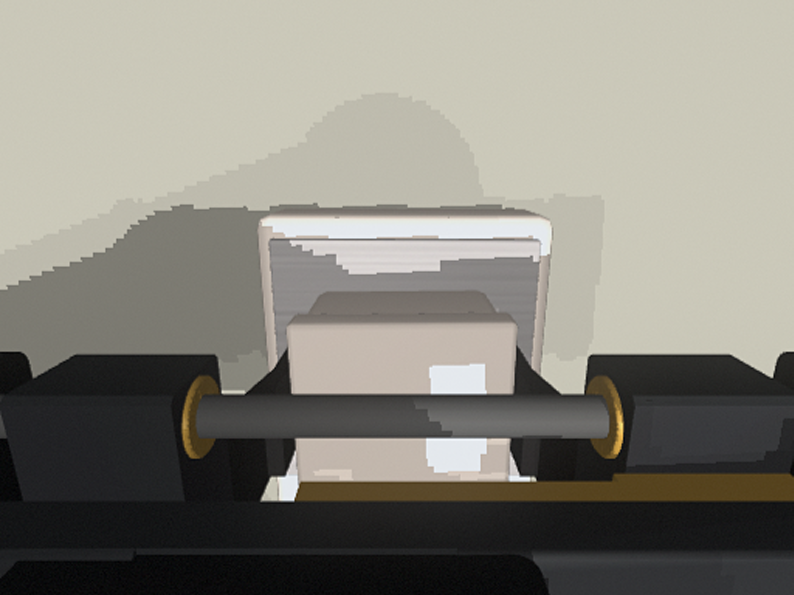

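View pics/sc2.png

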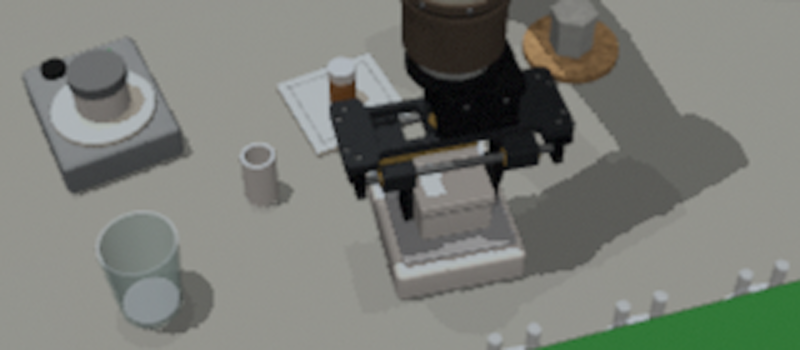

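Run:
```python
from h import *
m=np.load('w6.npy',allow_pickle=True).item()
w=lambda x,y,z:onz(m,x/1.55,y/1.55,z)[:2].round(4)
print('pan',w(270,240,.044),w(541,239,.044),'tub',w(289,323,.09),w(516,320,.09))
```

```text
pan [0.6929 0.0691] [ 0.6877 -0.0292] tub [0.6758 0.0535] [ 0.6731 -0.0096]
```

Call:
{"fn": "jog_arm", "kwargs": {"rows": [[[0, 0, 0, 0], [0, 0, 0, 0], [0, 0, 0, 0], [0, 0, -0.005, 0], [0, 0, -0.03, 0], [0, 0, -0.06, 0], [-0.0297, 0.0054, -0.019, 0], [-0.0297, 0.0054, -0.019, 0], [-0.0297, 0.0054, -0.019, 0], [-0.0297, 0.0054, -0.019, 0], [-0.0297, 0.0054, -0.019, 0], [-0.0297, 0.0054, -0.019, 0], [-0.0297, 0.0054, -0.019, 0], [-0.0297, 0.0054, -0.019, 0], [0, 0, 0, 0], [0, 0, 0, 0], [0, 0, 0, 0]]], "claw": 1}}

```text
time_s: 35.25
tcp_pos: [0.4021, -0.0063, 0.3674]
ee_rot: [[0.998, -0.056, -0.002], [-0.056, -0.998, -0.001], [-0.002, 0.001, -1.0]]
wrist_force: [1.1, 0.2, -0.4]
gripper_width: 1.003
gripper_force: 0.0
```

Run:
```python
from h import *
s=sense();print(s['time_s'],np.round(s['tcp_pos'],4),s['gripper_width'])
np.save('w7.npy',camera_model('wrist'),allow_pickle=True)
im=capture('wrist');cv2.imwrite('pics/w7.png',im[:,:,::-1])
cv2.imwrite('pics/w7b.png',cv2.resize(im[:,:,::-1],None,fx=1.55,fy=1.55,interpolation=cv2.INTER_CUBIC))
```

```text
35.25 [ 0.4021 -0.0063  0.3674] 1.0034467570842007
```

View pics/w7b.png

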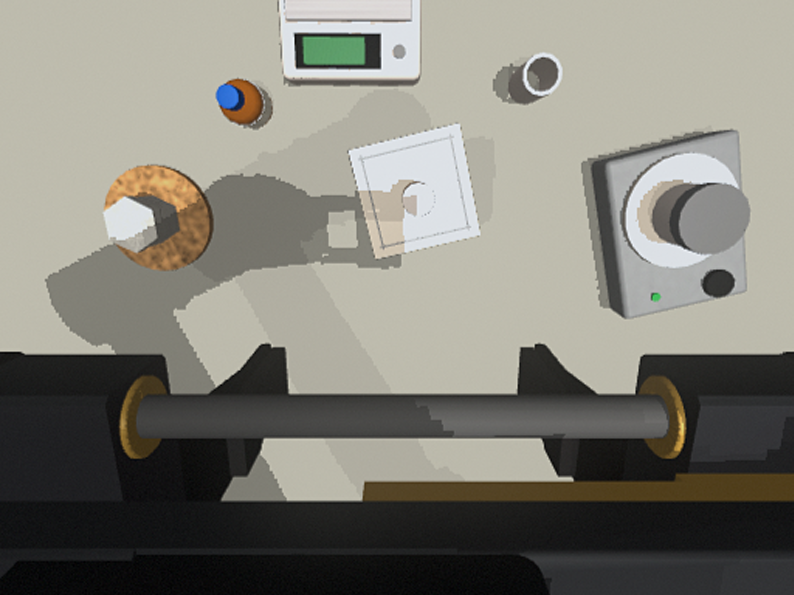

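Run:
```python
from h import *
m=np.load('w7.npy',allow_pickle=True).item()
w=lambda x,y,z:onz(m,x/1.55,y/1.55,z)[:2].round(4)
print('vial',w(418,199,.054),'tile',np.mean([w(*p,.008) for p in[(349,150),(460,124),(480,236),(377,259)]],0))
print('jar',w(714,219,.09),'plate',w(625+57.5,209.5,.044),'hex',w(130,223,.056),'cork',w(157,217.5,.01))
```

```text
vial [ 0.4489 -0.0222] tile [ 0.45035  -0.022325]
jar [ 0.4229 -0.2513] plate [ 0.4261 -0.2528] hex [0.4429 0.2248] cork [0.4427 0.2249]
```

All four containers are upright and within about 3 mm of their centres, and the bottle and beaker are where they were.

```bash
python3 -c "
from station import *
print(finish_job())"
```

```text
the job is handed in; nothing more can be done
None
```

The job is handed in after about 35 s of robot time, with no verdict returned: the vial, hexagonal pot, jar and tub stand upright within about 1–4 mm of the middle of their places, and neither the beaker nor the bottle was touched.

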